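# Sort the fresh rolls into the display trays

## Robot

A 6-joint arm with a two-finger parallel gripper is mounted at the origin on the work surface. World frame = base frame: x ahead of the robot, y to its left, z up, the work surface at z = 0. Lengths are in m, angles in rad, forces in N, time in s.
With the tool pointing down it reaches from about 0.35 to 0.975 m from the base axis. Payload 4.9 kg.
Tool frame: the origin (TCP) lies on the front face of the gripper's body, between the roots of the fingers; the fingertips stand ctrl.tip_extent ahead of it and the grasp point (between the pads) lies 54 mm ahead of it (ctrl.tip_extent is the distance from the TCP to the fingertips, in m); z points along the fingers, y is the line along which they close (so a half turn about z gives the same grasp; the last joint's range is limited). The gripper opens to 85 mm and grips with 20 to 120 N. Pads are 22 mm wide; open, the fingers measure 114 mm over their backs; the gripper's body (76 mm by 85 mm) begins 54 mm behind the grasp point. The pads swing forward as they close: fully open they stand 13 mm farther back than shut.
Start: joints at [1.103, 0.053, 1.613, -0, 1.476, -0.119], TCP at [0.214, 0.587, 0.304] pointing down, gripper open.
Joint ranges: [-3.01, 3.01], [-1.01, 2.22], [0.06, 2.58], [-1.02, 4.17], [0.09, 2.62], [-3.14, 3.14]. Speed limits (rad/s): [2.57, 2.57, 3.14, 3.14, 3.14, 3.14].

## Interface

Orientations are given as a rotation vector (axis times angle).
In Python, from station import ctrl gives the robot as it stands.
- The arm moves only by the tool apply_moves, never from a script. Its argument "rows" is one flat list of numbers, 6 for each row, row after row: the shift along the tool's x, y, z normalised to -1 to 1, where 1 is 0.6 m, then the turn, a rotation vector about the tool's x, y, z normalised to -1 to 1, where 1 is 90 degrees. A call has 1 to 20 rows; each row is the pose to reach, as a shift and turn from the pose commanded when the call began, along the tool's axes at that moment; what a row does not reach only later rows make up. A row lasts 1/10 s, in which the tool goes at most 50 mm and 8.59 degrees, less where a joint would pass 70% of its speed; a pose out of reach is approached as far as the arm can. A call with a number of a shift or a turn outside -1 to 1 is refused whole. A call with a gripper value outside its range is refused whole. "grip" is the opening, from 0 (shut) to 1 (fully open), set as the call begins (left out, the last holds). The fingers move at their own pace and stop on an object; "grip_force" is the grip in N (left out, the last holds). Time passes only in rows, so rows that repeat a pose let the fingers close. It gives the time, the measured TCP pose, the force, the opening and the grip force at its end, in the units of the state.
- ctrl.get_obs(): the state, without advancing time (a new reading comes with each control period).
- ctrl.get_image(name): name is "scene" or "side" or "wrist"; returns (picture, depth): 400x640x3 uint8, blue, green, red; 400x640 float32, m along the optical axis (not along the pixel's ray), 0 where there is no reading.
- ctrl.camera_model(name): a dict with "mtx" (3x3 intrinsics, pixels), "R" (3x3) and "t" (3): a world point X has camera coordinates R X + t; the wrist camera has in their place "tool_from_camera" (4x4, takes a point from camera to tool coordinates, whose origin is the TCP and whose axes are the flange's). Camera axes: x right, y down, z forward; pixel columns grow to the right and rows downward; lengths in m; the calibration is good to about 2 mm. A picture is of the moment at which its call begins: read the wrist's pose just before it. camera_model takes no time and is no camera call.
- ctrl.finish_job(): hands the job in; it is judged then, once.
The state is a dict: "t": time; "q": joint angles; "dq": joint speeds; "effort": joint torques, N m; "tool_pos": TCP position; "tool_rot": TCP orientation; "contact_force": force on the tool from outside, world axes, zero at the start; "wrist_torque": the same for the moment, N m; "opening": finger opening in m; "grip_force": force on a finger pad.
Only numpy, scipy, OpenCV 4.12 (cv2) and the standard library are available. Lean on these libraries where they do the work, as an engineer would, in place of code of your own. Each camera call takes 0.05 s, during which the arm holds its last target. There are 200 camera calls.

## Task

Sort the five loose rolls lying on the bakery counter into the three wooden trays: each goes into the tray that already holds a roll of its own kind. Lay every roll right way up and flat on the tray's floor, wholly inside the rim and not on top of another roll, the finger rolls parallel to the one already there. Leave the jam jar and the little white cup where they stand.

Things in the scene. Friction and masses are not known exactly. Their poses are not given: they have to be found in the camera images.
- round_roll_a: crusty round bread roll, 58 mm across (widest 20 mm up), 44 mm high, domed top with a cross cut, flat underside; rigid, 35 to 70 g. Origin: centre of its underside; z up. It lies loose on the steel counter
- round_roll_b: crusty round bread roll, 58 mm across (widest 20 mm up), 44 mm high, domed top with a cross cut, flat underside; rigid, 35 to 70 g. Origin: centre of its underside; z up. It lies loose on the steel counter; the same kind as round_roll_a
- finger_roll_a: long finger roll, 120 mm (its x) by 40 mm (its y) by 36 mm high, rounded edges, three slanting cuts on top, flat underside; rigid, 40 to 85 g. Origin: centre of its underside; z up. It lies loose on the steel counter
- finger_roll_b: long finger roll, 120 mm (its x) by 40 mm (its y) by 36 mm high, rounded edges, three slanting cuts on top, flat underside; rigid, 40 to 85 g. Origin: centre of its underside; z up. It lies loose on the steel counter; the same kind as finger_roll_a
- flat_roll: flat rectangular roll, 84 mm (its x) by 56 mm (its y) by 32 mm high, flat floury top, flat underside; rigid, 50 to 100 g. Origin: centre of its underside; z up. It lies loose on the steel counter
- tray_round: low wooden tray, fixed, 220 (x) by 170 mm (y); floor 4 mm thick; rim 4 mm thick, its top 10 mm above the counter. Origin: centre of its underside; x points away from the robot within 5 degrees. One round roll (58 mm across, 44 high) is fixed in it, centred 72 mm along +x; the rest is free. The trays are alike: only that roll shows the kind
- tray_finger: low wooden tray, fixed, 220 (x) by 170 mm (y); floor 4 mm thick; rim 4 mm thick, its top 10 mm above the counter. Origin: centre of its underside; x points away from the robot within 5 degrees. One finger roll (120 by 40, 36 high, long way along y) is fixed in it, centred 72 mm along +x; the rest is free. The trays are alike: only that roll shows the kind
- tray_flat: low wooden tray, fixed, 220 (x) by 170 mm (y); floor 4 mm thick; rim 4 mm thick, its top 10 mm above the counter. Origin: centre of its underside; x points away from the robot within 5 degrees. One flat roll (84 by 56, 32 high, long way along y) is fixed in it, centred 72 mm along +x; the rest is free. The trays are alike: only that roll shows the kind
- jam_jar: small glass jam jar with a steel cap, 52 mm across, 62 mm high, standing loose among the rolls; leave it alone. Origin: centre of its underside
- ramekin: small white open ceramic cup, 72 mm across, 40 mm high, standing loose among the rolls; leave it alone. Origin: centre of its underside

How it is judged:
By the outcome, as a careful person would: the job done as asked, in the order asked, and still so for the second after the job is handed in, with the robot touching nothing.
It also fails if it takes over 120 s, if anything falls off the work surface, if the arm or the gripper's body presses on something with over 40 N, if the wrist force passes 120 N, or if a joint passes its speed limit or range.

## Working session

There is one attempt and no reset: what is moved stays moved. The work goes in short steps, Python scripts to look and compute and a tool call to move; the robot and the scene stay as the last step left them, time stands still between calls to the robot, and variables do not carry over. Pictures are saved under pics/ and viewed, at most 14 in all, crops included, and the job is handed in when it is done.

Besides the shell and the picture viewer there is one more tool, called after "Call:" by a JSON object that holds its "api" and its "payload". apply_moves: Moves the arm, as the interface text tells. Its arguments: {"type":"object","properties":{"rows":{"type":"array","items":{"type":"number"}},"grip":{"type":"number"},"grip_force":{"type":"number"}},"required":["rows"]}

```bash
mkdir -p pics; ls
python3 - <<'E'
from station import ctrl
import cv2, numpy as np
o=ctrl.get_obs(); print({k:np.round(v,3) for k,v in o.items()}, ctrl.tip_extent)
for n in ("scene","side"):
    im,d=ctrl.get_image(n); cv2.imwrite(f"pics/{n}0.png",im); np.save(f"{n}0.npy",d)
    m=ctrl.camera_model(n); print(n,np.round(m["mtx"],1).tolist(),np.round(m["R"],3).tolist(),np.round(m["t"],3).tolist())
print(ctrl.camera_model("wrist"))
E
```

```text
pics
{'t': np.float64(0.0), 'q': array([ 1.103,  0.053,  1.614,  0.   ,  1.476, -0.119]), 'dq': array([-0.001,  0.001,  0.   ,  0.001,  0.001, -0.002]), 'effort': array([-3.0000e-03, -3.9367e+01, -3.7019e+01, -0.0000e+00,  7.0000e-03,
       -0.0000e+00]), 'tool_pos': array([0.213, 0.587, 0.303]), 'tool_rot': array([-5.450e-01, -3.093e+00,  3.000e-03]), 'contact_force': array([ 0.328, -0.026, -0.494]), 'wrist_torque': array([ 0.038, -0.08 ,  0.046]), 'grip_force': np.float64(0.0), 'opening': np.float64(0.086)} 0.0726
scene [[448.3, 0.0, 319.9], [0.0, 448.3, 197.2], [0.0, 0.0, 1.0]] [[-0.885, 0.466, -0.009], [0.402, 0.752, -0.522], [-0.236, -0.466, -0.853]] [0.448, -0.176, 1.235]
side [[366.3, 0.0, 318.9], [0.0, 366.3, 197.5], [0.0, 0.0, 1.0]] [[0.997, -0.068, 0.021], [-0.028, -0.642, -0.767], [0.066, 0.764, -0.642]] [-0.533, 0.039, 0.949]
{'mtx': array([[281.98370219,   0.        , 319.69360636],
       [  0.        , 281.98370219, 198.3886038 ],
       [  0.        ,   0.        ,   1.        ]]), 'tool_from_camera': array([[-1.11430084e-03, -9.63133918e-01, -2.69020101e-01,
         6.85763193e-02],
       [ 9.99999376e-01, -1.09505240e-03, -2.21611808e-04,
        -4.82026579e-04],
       [-8.11492582e-05, -2.69020180e-01,  9.63134537e-01,
        -7.03610202e-02],
       [ 0.00000000e+00,  0.00000000e+00,  0.00000000e+00,
         1.00000000e+00]])}
```

View pics/scene0.png

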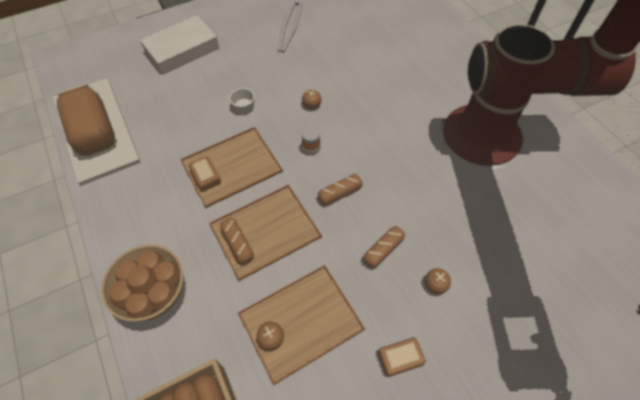

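View pics/side0.png

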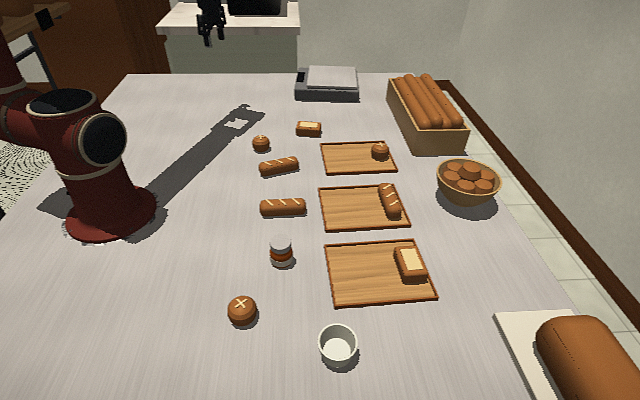

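The scene view shows the flat tray with its roll at about (231,165), the finger tray at (265,232) and the round tray at (300,323). The loose rolls are round at (438,281) and (312,98), finger at (341,189) and (384,246), and flat at (402,356). The jar is at (311,140) and the cup at (242,100). The side view agrees. Next I'll use depth to get a top-down map.

```bash
cat > h.py <<'E'
import numpy as np, cv2
from station import ctrl
from scipy.spatial.transform import Rotation as Rn
def cloud(n,d):
    m=ctrl.camera_model(n); K=m["mtx"]; v,u=np.indices(d.shape)
    P=np.stack([(u-K[0,2])/K[0,0]*d,(v-K[1,2])/K[1,1]*d,d],-1)
    if "R" in m: return (P-m["t"])@m["R"]
    o=ctrl.get_obs(); T=m["tool_from_camera"]
    return (P@T[:3,:3].T+T[:3,3])@Rn.from_rotvec(o["tool_rot"]).as_matrix().T+o["tool_pos"]
def pix(n,u,v,z):   # pixel -> world at height z
    m=ctrl.camera_model(n); r=m["R"].T@np.linalg.solve(m["mtx"],[u,v,1]); c=-m["R"].T@m["t"]
    return c+r*(z-c[2])/r[2]
def blobs(n,d,zlo,zhi=.07,xr=(.25,.9),yr=(-.6,.6)):
    P=cloud(n,d); z=P[...,2]
    M=((d>0)&(z>zlo)&(z<zhi)&(P[...,0]>xr[0])&(P[...,0]<xr[1])&(P[...,1]>yr[0])&(P[...,1]<yr[1])).astype(np.uint8)
    k,L,s,c=cv2.connectedComponentsWithStats(M)
    for i in range(1,k):
        if s[i,4]<40: continue
        Q=P[L==i]; r=cv2.minAreaRect((Q[:,:2]*1000).astype(np.float32))
        print(n,"px",c[i].round(),"n",s[i,4],"rect c",np.round(r[0],1),"size",np.round(r[1],1),"ang",round(r[2],1),"ztop",round(np.percentile(Q[:,2],95)*1000,1))
E
python3 - <<'E'
from h import *
for n in("scene","side"):
    d=np.load(n+"0.npy"); P=cloud(n,d); q=P[(abs(P[...,2])<.02)&(d>0)]; print(n,"table z",np.median(q[:,2]))
    blobs(n,d,.016);
E
```

```text
scene table z -0.0013734899651139162
scene px [241.  98.] n 319 rect c [ 543.8 -406.6] size [75.3 67.6] ang 65.0 ztop 39.8
scene px [311.  98.] n 281 rect c [ 369.7 -317.4] size [49.  54.4] ang 60.9 ztop 43.1
scene px [119. 130.] n 657 rect c [ 881.5 -473.1] size [ 37.  252.7] ang 0.1 ztop 58.7
scene px [310. 139.] n 412 rect c [ 442.8 -177.4] size [48.7 48.7] ang 17.3 ztop 62.3
scene px [203. 173.] n 666 rect c [ 726.1 -219.5] size [55.8 86.5] ang 2.7 ztop 37.6
scene px [339. 189.] n 707 rect c [443.9 -14.9] size [118.1  40.3] ang 1.5 ztop 36.7
scene px [236. 241.] n 819 rect c [725.7  -2.3] size [ 40.  116.7] ang 2.5 ztop 40.9
scene px [383. 247.] n 828 rect c [431.5 169.6] size [116.8  41.1] ang 18.0 ztop 36.8
scene px [170. 270.] n 307 rect c [880.8  18. ] size [ 36.7 125.3] ang 0.2 ztop 69.3
scene px [437. 281.] n 539 rect c [371.  297.7] size [54.8 55.2] ang 11.6 ztop 43.4
scene px [269. 336.] n 625 rect c [747.9 234.3] size [54.5 54.3] ang 21.3 ztop 47.7
scene px [401. 356.] n 1218 rect c [528.7 394.2] size [56.1 84.1] ang 79.4 ztop 33.4
scene px [226. 381.] n 121 rect c [857.
[... 641 characters left out ...]
.7] ang 57.6 ztop 69.4
side px [450. 194.] n 268 rect c [871.4 -12.3] size [ 30.7 100.3] ang 35.6 ztop 67.6
side px [389. 200.] n 527 rect c [717.8  -8. ] size [ 38.5 117.9] ang 2.4 ztop 40.2
side px [282. 205.] n 625 rect c [437.1 -19.6] size [118.6  39.1] ang 1.4 ztop 36.5
side px [280. 249.] n 590 rect c [ 435.1 -183.7] size [48.6 49.2] ang 52.8 ztop 62.5
side px [410. 263.] n 899 rect c [ 719.3 -223.2] size [55.6 85.2] ang 2.9 ztop 37.0
side px [241. 310.] n 681 rect c [ 361.9 -326. ] size [54.6 48.9] ang 2.3 ztop 44.2
side px [536. 360.] n 2483 rect c [ 877.9 -443.3] size [ 44.1 184.8] ang 0.0 ztop 65.7
side px [337. 341.] n 708 rect c [ 537.3 -405.7] size [71.  69.3] ang 81.8 ztop 40.2
```

```bash
cat >> h.py <<'E'
def plan(x,y,z,yaw,base=None):  # TCP target mm, closing-axis yaw deg -> normalised row
    o=ctrl.get_obs(); R0=Rn.from_rotvec(o["tool_rot"]); p0=o["tool_pos"]
    a=np.radians(yaw); ya=np.array([np.cos(a),np.sin(a),0]); za=np.array([0,0,-1.]); R1=Rn.from_matrix(np.c_[np.cross(ya,za),ya,za])
    s=R0.inv().apply(np.array([x,y,z])/1000-p0)/.6; r=(R0.inv()*R1).as_rotvec()/(np.pi/2)
    print("from",np.round(p0*1000,1),"row",np.round(s,4).tolist(),np.round(r,4).tolist())
def look(zlo=.016,zhi=.07,r=.25,save=None):
    o=ctrl.get_obs(); im,d=ctrl.get_image("wrist"); p=o["tool_pos"]
    if save: cv2.imwrite("pics/"+save,im)
    blobs("wrist",d,zlo,zhi,(p[0]-r,p[0]+r),(p[1]-r,p[1]+r)); print("tcp",np.round(p*1000,1),"t",o["t"])
    return im,d
E
python3 -c "
from h import *
plan(425,167,250,108)"
```

```text
from [213.4 587.  302.8] row [-0.5707, -0.5371, 0.0888] [-0.0011, -0.0005, -0.4221]
```

Call:
{"api": "apply_moves", "payload": {"rows": [-0.571,-0.537,0.089,-0.001,0,-0.422,-0.571,-0.537,0.089,-0.001,0,-0.422,-0.571,-0.537,0.089,-0.001,0,-0.422,-0.571,-0.537,0.089,-0.001,0,-0.422,-0.571,-0.537,0.089,-0.001,0,-0.422,-0.571,-0.537,0.089,-0.001,0,-0.422,-0.571,-0.537,0.089,-0.001,0,-0.422,-0.571,-0.537,0.089,-0.001,0,-0.422,-0.571,-0.537,0.089,-0.001,0,-0.422,-0.571,-0.537,0.089,-0.001,0,-0.422,-0.571,-0.537,0.089,-0.001,0,-0.422,-0.571,-0.537,0.089,-0.001,0,-0.422,-0.571,-0.537,0.089,-0.001,0,-0.422,-0.571,-0.537,0.089,-0.001,0,-0.422], "grip": 1}}

```text
t: 1.5
tool_pos: [0.425, 0.1685, 0.2505]
tool_rot: [-0.494, 3.102, 0.003]
contact_force: [0.4, 1.1, 0.1]
opening: 0.0853
grip_force: 0.0
```

```bash
python3 -c "
from h import *
im,d=look(save='w1.png',r=.45); P=cloud('wrist',d); q=P[(abs(P[...,2])<.015)&(d>0)]; print('table',np.median(q[:,2]))"
```

```text
wrist px [ 6. 95.] n 537 rect c [ 435.  -160.3] size [45.2 14.7] ang 4.3 ztop 28.3
wrist px [146. 140.] n 5083 rect c [437.8 -15.2] size [118.2  38.3] ang 1.6 ztop 37.7
wrist px [320. 183.] n 3906 rect c [424.4 168.5] size [117.3  40. ] ang 17.5 ztop 37.6
wrist px [451. 170.] n 2443 rect c [366.2 294.8] size [55.1 55.2] ang 51.4 ztop 45.2
wrist px [487. 290.] n 180 rect c [485.6 397.9] size [48.7  5.8] ang 80.6 ztop 31.5
wrist px [150. 369.] n 865 rect c [718.2  34.4] size [38.6 40.7] ang 1.0 ztop 41.9
tcp [425.  168.5 250.5] t 1.5
table 0.000556797568721179
```

View pics/w1.png

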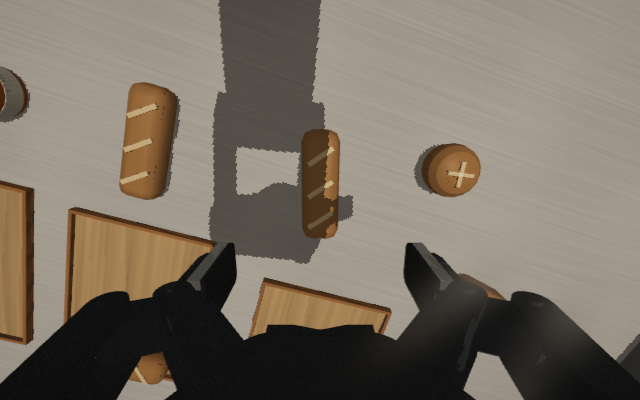

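The wrist view shows finger_roll_b centred between the fingers at (320,183), finger_roll_a at (148,140) and round_roll_b at (451,170). Depth puts the roll within 1 mm of the TCP, so I'll descend.

Call:
{"api": "apply_moves", "payload": {"rows": [0,0,0.08,0,0,0,0,0,0.16,0,0,0,0,0,0.23,0,0,0,0,0,0.27,0,0,0,0,0,0.289,0,0,0,0,0,0.289,0,0,0,0,0,0.289,0,0,0]}}

```text
t: 2.25
tool_pos: [0.4264, 0.1683, 0.0785]
tool_rot: [-0.492, 3.1, 0.003]
contact_force: [-0.8, -0.3, 1.2]
opening: 0.0856
grip_force: 0.0
```

Call:
{"api": "apply_moves", "payload": {"rows": [0,0,0,0,0,0,0,0,0,0,0,0,0,0,0,0,0,0,0,0,0,0,0,0,0,0,0,0,0,0,0,0,0,0,0,0,0,0,0,0,0,0,0,0,0,0,0,0], "grip": 0, "grip_force": 25}}

```text
t: 3.05
tool_pos: [0.4262, 0.1679, 0.0782]
tool_rot: [-0.491, 3.101, 0.002]
contact_force: [-0.7, -0.1, 6.3]
opening: 0.0398
grip_force: 26.4
```

Call:
{"api": "apply_moves", "payload": {"rows": [0,0,-0.02,0,0,0,0,0,-0.06,0,0,0,0,0,-0.12,0,0,0,0,0,-0.17,0,0,0,0,0,-0.2,0,0,0,0,0,-0.2,0,0,0]}}

```text
t: 3.65
tool_pos: [0.4271, 0.1679, 0.2009]
tool_rot: [-0.49, 3.096, 0.003]
contact_force: [-0.2, 0.9, -0.9]
opening: 0.0395
grip_force: 25.6
```

```bash
python3 -c "
from h import *
look(r=.1,zhi=.3)
a=np.radians(2.5);c=np.array([719,-3.5])-64*np.array([np.cos(a),np.sin(a)]);print(c)
plan(c[0],c[1],200,17); plan(c[0],c[1],200,2.5)"
```

```text
wrist px [320. 319.] n 67972 rect c [417.2 165.6] size [ 94.5 104.5] ang 58.9 ztop 224.6
tcp [427.1 167.9 200.9] t 3.65
[655.06091382  -6.29164079]
from [426.  167.6 198.6] row [-0.2735, -0.3936, -0.0018] [0.0024, 0.0013, 1.011]
from [426.  167.6 198.6] row [-0.2735, -0.3936, -0.0018] [0.0027, 0.001, 1.1721]
```

Call:
{"api": "apply_moves", "payload": {"rows": [-0.03,-0.04,0,0,0,0.09,-0.09,-0.12,0,0,0,0.18,-0.15,-0.2,0,0,0,0.27,-0.2,-0.28,0,0,0,0.36,-0.25,-0.35,0,0,0,0.45,-0.274,-0.394,0,0,0,0.54,-0.274,-0.394,0,0,0,0.63,-0.274,-0.394,0,0,0,0.72,-0.274,-0.394,0,0,0,0.81,-0.274,-0.394,0,0,0,0.9,-0.274,-0.394,0,0,0,0.98,-0.274,-0.394,0,0,0,0.98,-0.274,-0.394,0,0,0,0.98]}}

```text
t: 5.0
tool_pos: [0.654, -0.0064, 0.1949]
tool_rot: [-1.801, -2.57, 0.0]
contact_force: [-0.3, 0.0, -1.1]
opening: 0.0399
grip_force: 25.6
```

```bash
python3 -c "
from h import *
im,d=look(r=.3,zlo=.016,zhi=.06,save='w2.png')
plan(655,-6.3,200,2.5);plan(655,-6.3,83,2.5)"
```

```text
wrist px [ 74. 125.] n 7384 rect c [442.1 -16.6] size [115.4  40.3] ang 1.8 ztop 37.6
wrist px [400. 204.] n 4415 rect c [719.8   8.6] size [37.2 92.3] ang 2.5 ztop 42.1
wrist px [573. 252.] n 2286 rect c [874.8  22.3] size [124.6  38. ] ang 84.8 ztop 58.9
wrist px [ 50. 288.] n 2892 rect c [ 443.5 -171.4] size [33.9 52.4] ang 52.8 ztop 57.8
tcp [654.   -6.4 194.9] t 5.0
from [654.2  -6.4 195.4] row [-0.0002, 0.0013, -0.0077] [-0.0012, -0.0014, 0.1936]
from [654.2  -6.4 195.4] row [-0.0007, 0.0016, 0.1873] [-0.0012, -0.0014, 0.1936]
```

View pics/w2.png

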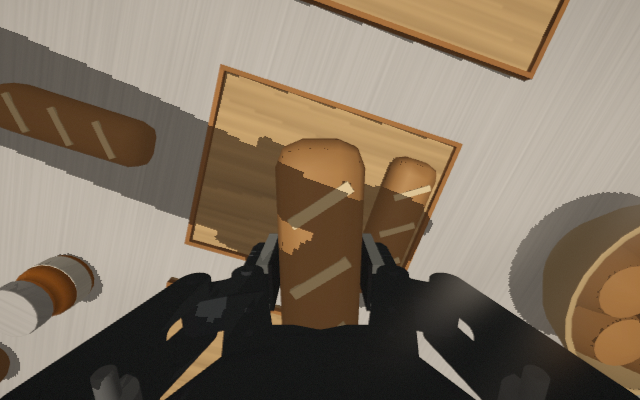

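The held finger roll sits straight in the gripper at (320,240). The fixed roll at (400,200) lies to its right, at x=719.8 with yaw 2.5°. Next I'll finish the turn and lower.

Call:
{"api": "apply_moves", "payload": {"rows": [0,0.001,0,-0.001,-0.001,0.09,0,0.001,0.05,-0.001,-0.001,0.18,0,0.001,0.1,-0.001,-0.001,0.194,0,0.001,0.14,-0.001,-0.001,0.194,0,0.001,0.165,-0.001,-0.001,0.194,0,0.001,0.18,-0.001,-0.001,0.194,0,0.001,0.187,-0.001,-0.001,0.194,0,0.001,0.187,-0.001,-0.001,0.194]}}

```text
t: 5.85
tool_pos: [0.6557, -0.0062, 0.0849]
tool_rot: [2.174, 2.266, 0.003]
contact_force: [-0.2, 0.5, 0.3]
opening: 0.0401
grip_force: 25.6
```

Call:
{"api": "apply_moves", "payload": {"rows": [0,0,0,0,0,0,0,0,0,0,0,0,0,0,0,0,0,0,0,0,0,0,0,0], "grip": 0.6}}

```text
t: 6.25
tool_pos: [0.6558, -0.0062, 0.0854]
tool_rot: [2.174, 2.265, 0.003]
contact_force: [0.6, -0.2, -0.0]
opening: 0.0508
grip_force: 0.0
```

Call:
{"api": "apply_moves", "payload": {"rows": [0,0,-0.04,0,0,0,0,0,-0.12,0,0,0,0,-0.04,-0.19,0,0,-0.09,0,-0.12,-0.22,0,0,-0.18,0,-0.2,-0.22,0,0,-0.27,0,-0.28,-0.22,0,0,-0.36,0,-0.35,-0.22,0,0,-0.45,0.001,-0.364,-0.22,0,0,-0.54,0.001,-0.364,-0.22,0,0,-0.63,0.001,-0.364,-0.22,0,0,-0.72,0.001,-0.364,-0.22,0,0,-0.81,0.001,-0.364,-0.22,0,0,-0.9,0.001,-0.364,-0.22,0,0,-0.99,0.001,-0.364,-0.22,0,0,-0.99,0.001,-0.364,-0.22,0,0,-0.99], "grip": 1}}

```text
t: 7.75
tool_pos: [0.4369, -0.0145, 0.2164]
tool_rot: [-0.035, 3.139, 0.0]
contact_force: [1.3, 0.3, 0.5]
opening: 0.0854
grip_force: 0.0
```

```bash
python3 -c "
from h import *
im,d=look(r=.45,zlo=.016,zhi=.07,save='w3.png')
"
```

```text
wrist px [  7. 111.] n 668 rect c [ 367.5 -299.6] size [15.2 47.7] ang 76.3 ztop 28.5
wrist px [634. 130.] n 498 rect c [372.8 274. ] size [45.1 12.5] ang 17.0 ztop 26.5
wrist px [317. 191.] n 4873 rect c [436.8 -17.5] size [116.  40.] ang 1.7 ztop 37.6
wrist px [135. 193.] n 4135 rect c [ 435.3 -178.6] size [49.8 49.5] ang 73.8 ztop 63.4
wrist px [145. 395.] n 487 rect c [ 693.9 -220.7] size [ 4.6 67.3] ang 2.6 ztop 27.6
tcp [436.9 -14.5 216.4] t 7.75
```

View pics/w3.png

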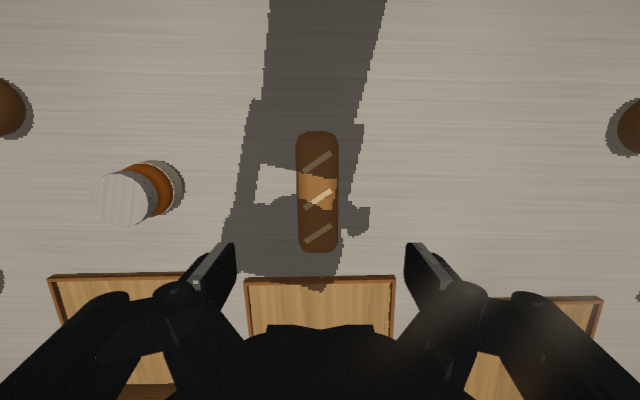

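The finger roll is at (317,191), 2–3 mm to the right of centre, and the jar at (140,193) is well clear.

Call:
{"api": "apply_moves", "payload": {"rows": [0,-0.004,0.06,0,0,0,0,-0.004,0.13,0,0,0,0,-0.004,0.19,0,0,0,0,-0.004,0.22,0,0,0,0,-0.004,0.231,0,0,0,0,-0.004,0.231,0,0,0]}}

```text
t: 8.4
tool_pos: [0.4368, -0.0167, 0.077]
tool_rot: [-0.038, 3.141, 0.001]
contact_force: [0.9, -0.8, 0.5]
opening: 0.0851
grip_force: 0.0
```

Call:
{"api": "apply_moves", "payload": {"rows": [0,0,0,0,0,0,0,0,0,0,0,0,0,0,0,0,0,0,0,0,0,0,0,0,0,0,0,0,0,0,0,0,0,0,0,0,0,0,0,0,0,0,0,0,0,0,0,0], "grip": 0, "grip_force": 25}}

```text
t: 9.2
tool_pos: [0.4383, -0.017, 0.079]
tool_rot: [-0.039, 3.137, -0.0]
contact_force: [-0.6, -0.2, 6.2]
opening: 0.0396
grip_force: 26.6
```

Call:
{"api": "apply_moves", "payload": {"rows": [0,0,-0.02,0,0,0,0,0,-0.08,0,0,0,0,0,-0.14,0,0,0,-0.06,0.002,-0.16,0,0,0.09,-0.12,0.004,-0.16,0,0,0.18,-0.18,0.006,-0.16,0,0,0.27,-0.23,0.007,-0.16,0,0,0.36,-0.259,0.0075,-0.16,0,0,0.45,-0.259,0.0075,-0.16,0,0,0.54,-0.259,0.0075,-0.16,0,0,0.63,-0.259,0.0075,-0.16,0,0,0.72,-0.259,0.0075,-0.16,0,0,0.81,-0.259,0.0075,-0.16,0,0,0.9,-0.259,0.0075,-0.16,0,0,0.987,-0.259,0.0075,-0.16,0,0,0.987,-0.259,0.0075,-0.16,0,0,0.987]}}

```text
t: 10.8
tool_pos: [0.5921, -0.0084, 0.1741]
tool_rot: [2.166, 2.274, 0.002]
contact_force: [-0.5, 0.5, -0.9]
opening: 0.0396
grip_force: 25.8
```

```bash
python3 -c "
from h import *
im,d=look(r=.2,zlo=.016,zhi=.06,save='w4.png')
plan(592,-9,83,2.5)
"
```

```text
wrist px [400. 195.] n 6491 rect c [655.1  -4.9] size [ 40.2 115.9] ang 2.3 ztop 41.6
wrist px [480. 204.] n 8315 rect c [719.8  -3.4] size [ 38.2 116.5] ang 2.5 ztop 41.6
wrist px [458. 381.] n 274 rect c [ 735.4 -181.3] size [ 7.9 27.5] ang 70.3 ztop 35.5
tcp [592.1  -8.4 174.1] t 10.8
from [592.2  -8.4 174.1] row [-0.001, -0.0006, 0.1518] [0.0011, -0.0001, 0.0027]
```

View pics/w4.png

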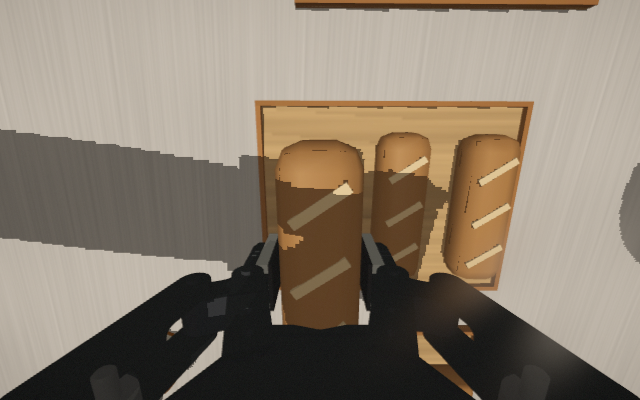

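The first roll at (400,195) is flat and parallel. The held roll is clear of it, with the rim at left (265). Lowering.

Call:
{"api": "apply_moves", "payload": {"rows": [0,0,0.05,0,0,0,0,0,0.1,0,0,0,0,0,0.13,0,0,0,0,0,0.145,0,0,0,0,0,0.152,0,0,0,0,0,0.152,0,0,0]}}

```text
t: 11.45
tool_pos: [0.5931, -0.0085, 0.0837]
tool_rot: [2.168, 2.271, 0.003]
contact_force: [1.2, 0.2, 0.3]
opening: 0.0396
grip_force: 25.8
```

Call:
{"api": "apply_moves", "payload": {"rows": [0,0,0,0,0,0,0,0,0,0,0,0,0,0,0,0,0,0,0,0,0,0,0,0], "grip": 0.6}}

```text
t: 11.85
tool_pos: [0.5926, -0.0085, 0.083]
tool_rot: [2.169, 2.27, 0.003]
contact_force: [0.3, 0.2, 0.5]
opening: 0.0514
grip_force: 0.0
```

```bash
python3 -c "
from h import *
plan(366,295,220,60)
"
```

```text
from [592.6  -8.5  83. ] row [0.5225, -0.3537, -0.2291] [0.0015, 0.0007, -0.6376]
```

Call:
{"api": "apply_moves", "payload": {"rows": [0,0,-0.04,0,0,0,0,0,-0.12,0,0,0,0.03,-0.02,-0.19,0,0,-0.09,0.09,-0.06,-0.229,0,0,-0.18,0.16,-0.11,-0.229,0,0,-0.27,0.23,-0.155,-0.229,0,0,-0.36,0.3,-0.2,-0.229,0,0,-0.45,0.37,-0.25,-0.229,0,0,-0.54,0.44,-0.3,-0.229,0,0,-0.638,0.5,-0.34,-0.229,0,0,-0.638,0.5225,-0.354,-0.229,0,0,-0.638,0.5225,-0.354,-0.229,0,0,-0.638,0.5225,-0.354,-0.229,0,0,-0.638], "grip": 1}}

```text
t: 13.15
tool_pos: [0.3659, 0.295, 0.2199]
tool_rot: [0.811, 3.033, 0.001]
contact_force: [0.0, 0.5, -0.1]
opening: 0.0855
grip_force: 0.0
```

```bash
python3 -c "
from h import *
im,d=look(r=.2,zlo=.012,zhi=.06)
# circle fit of band near widest height
P=cloud('wrist',d); z=P[...,2]; m=(d>0)&(z>.03)&(z<.06)&(np.hypot(P[...,0]-.366,P[...,1]-.295)<.05); Q=P[m]
A=np.c_[Q,np.ones(len(Q))]; s=np.linalg.lstsq(A,(Q**2).sum(1),rcond=None)[0]; print('dome',s[:3]*500, len(Q))
"
```

```text
wrist px [321. 190.] n 2671 rect c [364.6 296.2] size [55.1 55.6] ang 35.6 ztop 45.3
wrist px [478. 261.] n 3184 rect c [521.8 393.2] size [55.3 79.9] ang 78.7 ztop 34.1
tcp [365.9 295.  219.9] t 13.15
dome [365.90416355 296.04531317  14.1394236 ] 2473
```

Call:
{"api": "apply_moves", "payload": {"rows": [0,0,0.06,0,0,0,0,0,0.13,0,0,0,0,0,0.19,0,0,0,0,0,0.225,0,0,0,0,0,0.24,0,0,0,0,0,0.242,0,0,0]}}

```text
t: 13.8
tool_pos: [0.3662, 0.294, 0.0736]
tool_rot: [0.815, 3.034, -0.001]
contact_force: [-0.2, -0.2, 0.3]
opening: 0.0856
grip_force: 0.0
```

Call:
{"api": "apply_moves", "payload": {"rows": [0,0,0,0,0,0,0,0,0,0,0,0,0,0,0,0,0,0,0,0,0,0,0,0,0,0,0,0,0,0,0,0,0,0,0,0,0,0,0,0,0,0], "grip": 0, "grip_force": 25}}

```text
t: 14.5
tool_pos: [0.3674, 0.2957, 0.0768]
tool_rot: [0.811, 3.03, 0.004]
contact_force: [0.0, -2.2, 7.5]
opening: 0.0559
grip_force: 26.4
```

Call:
{"api": "apply_moves", "payload": {"rows": [0,0,-0.02,0,0,0,0,0,-0.08,0,0,0,0,0,-0.14,0,0,0,0,0,-0.18,0,0,0,0,0,-0.2,0,0,0,0,0,-0.2,0,0,0]}}

```text
t: 15.1
tool_pos: [0.3667, 0.2957, 0.1971]
tool_rot: [0.811, 3.03, 0.007]
contact_force: [0.1, 0.2, -1.0]
opening: 0.0564
grip_force: 27.0
```

```bash
python3 -c "
from h import *
im,d=ctrl.get_image('wrist'); cv2.imwrite('pics/w5.png',im)
plan(650,225,195,60)
"
```

```text
from [365.9 295.2 195.1] row [-0.4686, 0.1352, 0.0015] [0.0016, 0.0014, 0.0004]
```

View pics/w5.png

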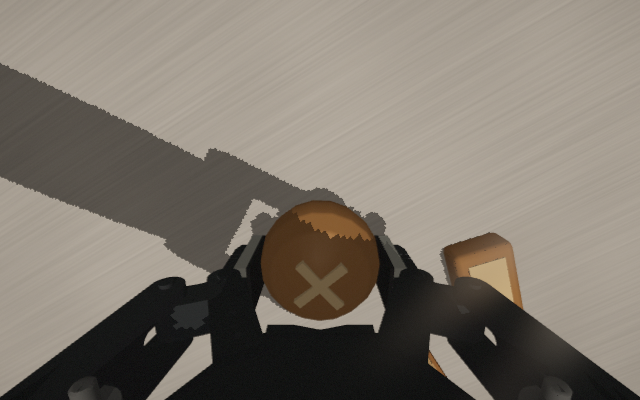

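The roll is held level with its cross at (320,285). Moving to the round tray and turning.

Call:
{"api": "apply_moves", "payload": {"rows": [-0.05,0.013,0,0.001,0.001,0.09,-0.11,0.03,0,0.001,0.001,0.18,-0.18,0.05,0,0.001,0.001,0.27,-0.25,0.07,0,0.001,0.001,0.36,-0.32,0.09,0,0.001,0.001,0.45,-0.39,0.115,0,0.001,0.001,0.54,-0.44,0.128,0,0.001,0.001,0.63,-0.469,0.135,0,0.001,0.001,0.667,-0.469,0.135,0,0.001,0.001,0.667,-0.469,0.135,0,0.001,0.001,0.667]}}

```text
t: 16.15
tool_pos: [0.6489, 0.2244, 0.1925]
tool_rot: [-2.218, -2.22, 0.005]
contact_force: [0.5, 1.0, -0.4]
opening: 0.0562
grip_force: 27.0
```

```bash
python3 -c "
from h import *
im,d=look(r=.25,zlo=.016,zhi=.06,save='w6.png')
P=cloud('wrist',d); z=P[...,2]; m=(d>0)&(z>.035)&(z<.06)&(np.hypot(P[...,0]-.74,P[...,1]-.228)<.05); Q=P[m]
A=np.c_[Q,np.ones(len(Q))]; s=np.linalg.lstsq(A,(Q**2).sum(1),rcond=None)[0]; print('dome',s[:3]*500, len(Q))
np.save('w6P.npy',P)
"
```

```text
wrist px [164.  10.] n 2213 rect c [523.5 368.4] size [83.1 19.6] ang 2.9 ztop 33.4
wrist px [598.  93.] n 9882 rect c [854.3 309.8] size [  5.4 140.2] ang 0.4 ztop 57.8
wrist px [432. 191.] n 3707 rect c [742.5 233.8] size [56.4 54.8] ang 74.1 ztop 50.0
wrist px [589. 354.] n 169 rect c [897.7  82.9] size [ 9.2 12.1] ang 38.7 ztop 59.3
tcp [648.9 224.4 192.5] t 16.15
dome [743.59975032 233.13483603  18.79697576] 3197
```

View pics/w6.png

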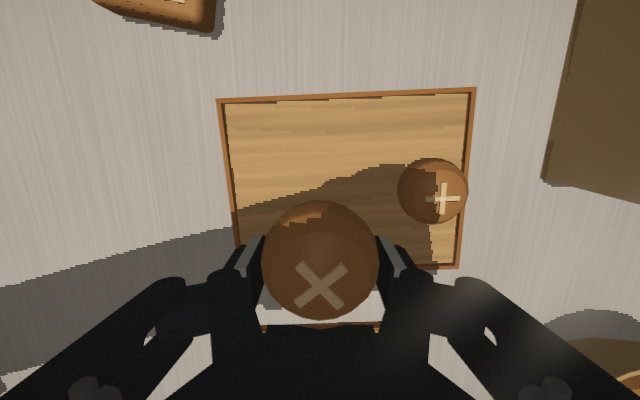

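The round tray's rim corners are at about (218,100), (476,89) and (460,268), with the fixed roll at (432,191). Converting these to positions.

```bash
cat >> h.py <<'E'
def wpix(u,v,z,p=None):
    m=ctrl.camera_model("wrist"); o=ctrl.get_obs(); R=Rn.from_rotvec(o["tool_rot"]).as_matrix(); T=m["tool_from_camera"]
    r=R@T[:3,:3]@np.linalg.solve(m["mtx"],[u,v,1]); c=R@T[:3,3]+o["tool_pos"]; return (c+r*(z-c[2])/r[2])*1000
E
python3 -c "
from h import *
a,b,c=[wpix(u,v,.01)[:2] for u,v in((217.5,100),(476,88.5),(460,269))]
print(a,b,c,np.linalg.norm(b-a),np.linalg.norm(c-b))
e=(b-a)/np.linalg.norm(b-a); yaw=np.degrees(np.arctan2(e[1],e[0])); n=np.array([-e[1],e[0]]); C=(a+c)/2; print('centre',C,'yaw',yaw,'fixed',C+72*e)
C=np.array([743.,233.5])-72*e
t=C-30*e+40*n; print('t1',t,'t2',C-30*e-40*n); plan(t[0],t[1],120,yaw); plan(t[0],t[1],80.5,yaw)
"
```

```text
[560.23553879 308.7292095 ] [778.58769655 317.85188045] [787.70009099 148.6219849 ] 218.54264555191017 169.47505208180945
centre [673.96781489 228.6755972 ] yaw 2.392404735133615 fixed [745.90505771 231.68110812]
t1 [639.41917772 269.20732776] t2 [642.7586343  189.27705796]
from [648.6 224.7 193.1] row [0.0741, -0.0147, 0.1218] [-0.0024, -0.0003, -0.0258]
from [648.6 224.7 193.1] row [0.0741, -0.0145, 0.1877] [-0.0024, -0.0003, -0.0258]
```

Call:
{"api": "apply_moves", "payload": {"rows": [0.03,-0.006,0,-0.002,0,-0.026,0.074,-0.015,0.03,-0.002,0,-0.026,0.074,-0.015,0.08,-0.002,0,-0.026,0.074,-0.015,0.13,-0.002,0,-0.026,0.074,-0.015,0.16,-0.002,0,-0.026,0.074,-0.0145,0.18,-0.002,0,-0.026,0.074,-0.0145,0.187,-0.002,0,-0.026,0.074,-0.0145,0.187,-0.002,0,-0.026]}}

```text
t: 17.0
tool_pos: [0.6414, 0.2694, 0.0832]
tool_rot: [2.174, 2.266, 0.005]
contact_force: [-0.0, 0.6, -0.1]
opening: 0.0561
grip_force: 27.0
```

Call:
{"api": "apply_moves", "payload": {"rows": [0,0,0,0,0,0,0,0,0,0,0,0,0,0,0,0,0,0,0,0,0,0,0,0], "grip": 0.85}}

```text
t: 17.4
tool_pos: [0.6418, 0.2691, 0.0837]
tool_rot: [2.174, 2.265, 0.006]
contact_force: [0.1, 0.1, -0.1]
opening: 0.0727
grip_force: 0.0
```

```bash
python3 -c "
from h import *
plan(523,394,220,79)
"
```

```text
from [641.8 269.1  83.7] row [0.2162, -0.1884, -0.2276] [0.0027, 0.0012, -0.852]
```

Call:
{"api": "apply_moves", "payload": {"rows": [0,0,-0.04,0,0,0,0,0,-0.12,0,0,0,0.02,-0.02,-0.19,0,0,-0.09,0.07,-0.06,-0.228,0,0,-0.18,0.12,-0.11,-0.228,0,0,-0.27,0.17,-0.15,-0.228,0,0,-0.36,0.216,-0.188,-0.228,0.001,0,-0.45,0.216,-0.188,-0.228,0.002,0,-0.54,0.216,-0.188,-0.228,0.002,0,-0.63,0.216,-0.188,-0.228,0.002,0,-0.72,0.216,-0.188,-0.228,0.003,0,-0.81,0.216,-0.188,-0.228,0.003,0.001,-0.852,0.216,-0.188,-0.228,0.003,0.001,-0.852], "grip": 1}}

```text
t: 18.7
tool_pos: [0.523, 0.3939, 0.2197]
tool_rot: [-0.301, -3.126, 0.001]
contact_force: [-0.6, 0.5, -0.6]
opening: 0.0856
grip_force: 0.0
```

```bash
python3 -c "
from h import *
im,d=look(r=.25,zlo=.012,zhi=.06,save='w7.png')
plan(523,394,76,79)
"
```

```text
wrist px [321. 193.] n 4860 rect c [523.8 394.4] size [56.1 82.1] ang 79.0 ztop 34.1
wrist px [584. 265.] n 5710 rect c [644.1 636.1] size [ 15.6 160.6] ang 90.0 ztop 54.6
wrist px [241. 312.] n 1239 rect c [637.5 287.5] size [52.4 24.2] ang 13.9 ztop 46.5
tcp [523.  393.9 219.7] t 18.7
from [523.  393.9 219.7] row [-0.0002, 0.0004, 0.2395] [-0.0006, -0.0006, -0.0008]
```

View pics/w7.png

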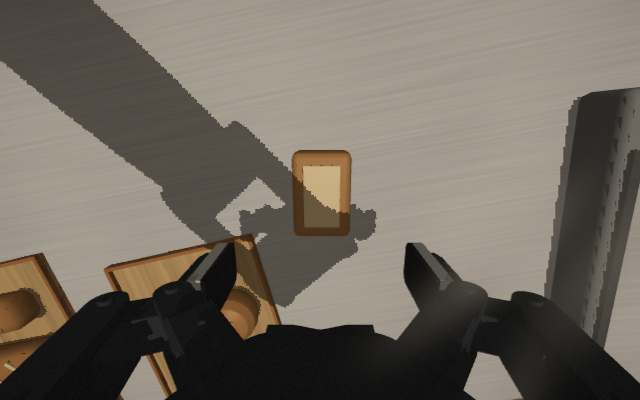

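The flat roll at (321,193) is centred and aligned. Descend, grip and lift.

Call:
{"api": "apply_moves", "payload": {"rows": [0,0,0.06,0,0,0,0,0,0.13,0,0,0,0,0,0.19,0,0,0,0,0,0.225,0,0,0,0,0,0.2395,0,0,0,0,0,0.2395,0,0,0]}}

```text
t: 19.35
tool_pos: [0.5221, 0.3934, 0.0745]
tool_rot: [-0.302, -3.124, 0.004]
contact_force: [-0.1, 0.1, 0.9]
opening: 0.0857
grip_force: 0.0
```

Call:
{"api": "apply_moves", "payload": {"rows": [0,0,0,0,0,0,0,0,0,0,0,0,0,0,0,0,0,0,0,0,0,0,0,0,0,0,0,0,0,0,0,0,0,0,0,0,0,0,0,0,0,0], "grip": 0, "grip_force": 28}}

```text
t: 20.05
tool_pos: [0.5241, 0.3946, 0.0783]
tool_rot: [0.301, 3.125, 0.002]
contact_force: [-0.0, -0.6, 7.0]
opening: 0.0552
grip_force: 31.8
```

Call:
{"api": "apply_moves", "payload": {"rows": [0,0,-0.02,0,0,0,0,0,-0.08,0,0,0,0,0,-0.14,0,0,0,0,0,-0.18,0,0,0,0,0,-0.2,0,0,0,0,0,-0.2,0,0,0]}}

```text
t: 20.65
tool_pos: [0.5237, 0.3943, 0.1983]
tool_rot: [0.301, 3.125, 0.002]
contact_force: [0.6, 0.1, -0.4]
opening: 0.0556
grip_force: 31.0
```

```bash
python3 -c "
from h import *
plan(607.6,-225.5,195,2.8)
"
```

```text
from [523.7 394.3 198.3] row [-0.3342, -0.9875, 0.0046] [0.0017, 0.0003, 0.8468]
```

Call:
{"api": "apply_moves", "payload": {"rows": [-0.014,-0.04,0,0.002,0,0.05,-0.036,-0.107,0,0.002,0,0.1,-0.061,-0.18,0,0.002,0,0.16,-0.085,-0.25,0,0.002,0,0.22,-0.109,-0.322,0,0.002,0,0.28,-0.134,-0.396,0,0.002,0,0.34,-0.158,-0.467,0,0.002,0,0.4,-0.182,-0.538,0,0.002,0,0.46,-0.206,-0.61,0,0.002,0,0.52,-0.231,-0.682,0,0.002,0,0.58,-0.255,-0.753,0,0.002,0,0.64,-0.28,-0.827,0,0.002,0,0.7,-0.303,-0.896,0,0.002,0,0.76,-0.322,-0.95,0,0.002,0,0.82,-0.332,-0.98,0.005,0.002,0,0.847,-0.334,-0.9875,0.005,0.002,0,0.847,-0.334,-0.9875,0.005,0.002,0,0.847,-0.334,-0.9875,0.005,0.002,0,0.847]}}

```text
t: 22.45
tool_pos: [0.6065, -0.2243, 0.1925]
tool_rot: [-2.163, -2.275, 0.007]
contact_force: [-0.2, -0.4, -1.0]
opening: 0.0557
grip_force: 31.0
```

```bash
python3 -c "
from h import *
im,d=look(r=.2,zlo=.016,zhi=.06,save='w8.png')
plan(607.6,-225.5,82.5,2.8)
"
```

```text
wrist px [488.   1.] n 83 rect c [725.1 -64.5] size [23.3  2.2] ang 2.6 ztop 21.6
wrist px [130. 137.] n 2503 rect c [ 447.  -179.5] size [33.4 52.4] ang 5.7 ztop 58.1
wrist px [454. 202.] n 6823 rect c [ 721.2 -221.7] size [55.4 83. ] ang 2.5 ztop 38.6
tcp [ 606.5 -224.3  192.5] t 22.45
from [ 606.7 -224.2  192.8] row [-0.0019, 0.0023, 0.1839] [-0.0027, 0.0011, 0.0013]
```

View pics/w8.png

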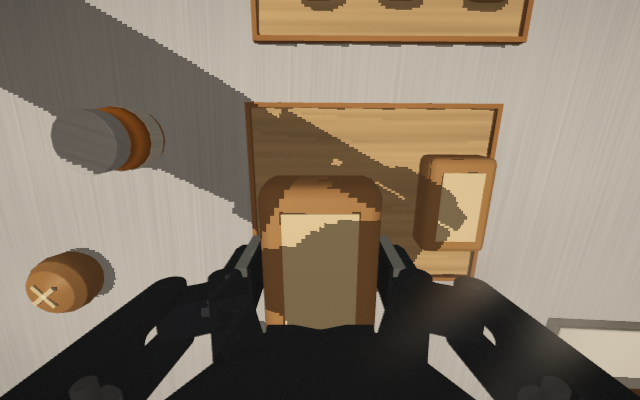

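The held flat roll at (320,250) is square with the tray, and the fixed one at (454,202) is clear. Lowering.

Call:
{"api": "apply_moves", "payload": {"rows": [-0.002,0.003,0.06,-0.003,0.001,0.001,-0.002,0.003,0.12,-0.003,0.001,0.001,-0.002,0.003,0.16,-0.003,0.001,0.001,-0.002,0.003,0.178,-0.003,0.001,0.001,-0.002,0.003,0.184,-0.003,0.001,0.001,-0.002,0.003,0.184,-0.003,0.001,0.001]}}

```text
t: 23.1
tool_pos: [0.6088, -0.2269, 0.0836]
tool_rot: [2.166, 2.272, 0.001]
contact_force: [-0.3, -0.1, -0.4]
opening: 0.0554
grip_force: 31.0
```

Call:
{"api": "apply_moves", "payload": {"rows": [0,0,0,0,0,0,0,0,0,0,0,0,0,0,0,0,0,0,0,0,0,0,0,0], "grip": 0.82}}

```text
t: 23.5
tool_pos: [0.6085, -0.2276, 0.0835]
tool_rot: [2.167, 2.271, 0.001]
contact_force: [0.2, -0.3, 0.3]
opening: 0.07
grip_force: 0.0
```

```bash
python3 -c "
from h import *
plan(364,-322,220,30)
"
```

```text
from [ 608.5 -227.6   83.5] row [-0.1384, -0.414, -0.2281] [0.001, 0.0013, -0.3034]
```

Call:
{"api": "apply_moves", "payload": {"rows": [0,0,-0.04,0,0,0,0,0,-0.12,0,0,0,-0.007,-0.02,-0.19,0,0,-0.08,-0.03,-0.08,-0.228,0.001,0.001,-0.16,-0.05,-0.15,-0.228,0.001,0.001,-0.24,-0.076,-0.225,-0.228,0.001,0.001,-0.303,-0.1,-0.3,-0.228,0.001,0.001,-0.303,-0.124,-0.37,-0.228,0.001,0.001,-0.303,-0.138,-0.414,-0.228,0.001,0.001,-0.303,-0.138,-0.414,-0.228,0.001,0.001,-0.303,-0.138,-0.414,-0.228,0.001,0.001,-0.303], "grip": 1}}

```text
t: 24.6
tool_pos: [0.3636, -0.3219, 0.2198]
tool_rot: [1.574, 2.719, -0.0]
contact_force: [0.6, 0.3, -0.3]
opening: 0.0855
grip_force: 0.0
```

```bash
python3 -c "
from h import *
im,d=look(r=.25,zlo=.012,zhi=.07)
plan(364,-322,75,30)
"
```

```text
wrist px [481.  96.] n 4789 rect c [ 435.4 -182.6] size [49.7 49.3] ang 5.1 ztop 63.4
wrist px [319. 191.] n 2679 rect c [ 362.4 -320.3] size [55.4 54.8] ang 30.6 ztop 45.3
wrist px [570. 226.] n 4500 rect c [ 595.7 -229.3] size [35.8 85.1] ang 0.0 ztop 38.1
wrist px [402. 317.] n 581 rect c [ 515.3 -407.4] size [22.5 54.9] ang 14.4 ztop 40.8
tcp [ 363.6 -321.9  219.8] t 24.6
from [ 364.2 -321.7  219.8] row [-0.0003, -0.0005, 0.2413] [-0.0001, 0.0001, -0.0005]
```

Call:
{"api": "apply_moves", "payload": {"rows": [0,0,0.06,0,0,0,0.002,0,0.13,0,0,0,0.002,0,0.19,0,0,0,0.002,0,0.225,0,0,0,0.002,0,0.24,0,0,0,0.002,0,0.241,0,0,0]}}

```text
t: 25.25
tool_pos: [0.3634, -0.3197, 0.0737]
tool_rot: [-1.568, -2.719, -0.001]
contact_force: [-0.1, 0.3, -1.0]
opening: 0.0855
grip_force: 0.0
```

Call:
{"api": "apply_moves", "payload": {"rows": [0,0,0,0,0,0,0,0,0,0,0,0,0,0,0,0,0,0,0,0,0,0,0,0,0,0,0,0,0,0,0,0,0,0,0,0,0,0,0,0,0,0], "grip": 0, "grip_force": 25}}

```text
t: 25.95
tool_pos: [0.3642, -0.3217, 0.0769]
tool_rot: [1.57, 2.718, -0.002]
contact_force: [0.5, 1.5, 6.0]
opening: 0.0559
grip_force: 26.9
```

Call:
{"api": "apply_moves", "payload": {"rows": [0,0,-0.02,0,0,0,0,0,-0.08,0,0,0,0,0,-0.14,0,0,0,0,0,-0.19,0,0,0,0,0,-0.21,0,0,0,0,0,-0.21,0,0,0]}}

```text
t: 26.55
tool_pos: [0.3639, -0.3214, 0.2033]
tool_rot: [1.57, 2.717, -0.003]
contact_force: [0.0, -0.5, -1.8]
opening: 0.0558
grip_force: 26.9
```

```bash
python3 -c "
from h import *
plan(643,189,200,2.4)
"
```

```text
from [ 363.9 -321.4  203.3] row [0.5047, 0.8279, 0.0033] [0.0007, 0.0027, 0.3062]
```

Call:
{"api": "apply_moves", "payload": {"rows": [0.02,0.033,0,0,0.001,0.03,0.056,0.091,0,0,0.001,0.06,0.097,0.16,0,0,0.001,0.09,0.138,0.227,0,0,0.001,0.12,0.179,0.294,0,0,0.001,0.15,0.22,0.361,0,0,0.001,0.18,0.26,0.427,0,0,0.001,0.21,0.3,0.493,0,0,0.001,0.24,0.341,0.56,0,0,0.001,0.27,0.382,0.627,0,0,0.001,0.306,0.42,0.69,0,0,0.001,0.306,0.46,0.755,0,0,0.002,0.306,0.49,0.804,0.003,0.001,0.003,0.306,0.505,0.828,0.003,0.001,0.003,0.306,0.505,0.828,0.003,0.001,0.003,0.306,0.505,0.828,0.003,0.001,0.003,0.306]}}

```text
t: 28.15
tool_pos: [0.6412, 0.1897, 0.1964]
tool_rot: [-2.168, -2.263, 0.005]
contact_force: [1.8, 0.2, -0.2]
opening: 0.0559
grip_force: 26.9
```

```bash
python3 -c "
from h import *
im,d=look(r=.25,zlo=.016,zhi=.06,save='w9.png')
plan(643,189,81.5,2.4)
"
```

```text
wrist px [610.  83.] n 7486 rect c [854.6 296.7] size [115.9   5.3] ang 89.9 ztop 56.9
wrist px [327. 102.] n 4119 rect c [641.7 269.7] size [55.9 55.6] ang 43.1 ztop 49.9
wrist px [446. 155.] n 3947 rect c [742.5 232.3] size [54.8 56.1] ang 20.6 ztop 50.0
wrist px [266. 326.] n 71 rect c [591.7  49.6] size [19.1  2.4] ang 2.4 ztop 28.5
wrist px [325. 325.] n 124 rect c [652.1  51.4] size [30.5  4.2] ang 3.7 ztop 23.6
wrist px [578. 338.] n 524 rect c [882.6  68.9] size [17.1 30.1] ang 0.1 ztop 59.0
tcp [641.2 189.7 196.4] t 28.15
from [641.2 189.2 196.9] row [-0.0011, 0.0042, 0.1923] [-0.0042, -0.0022, 0.0]
```

View pics/w9.png

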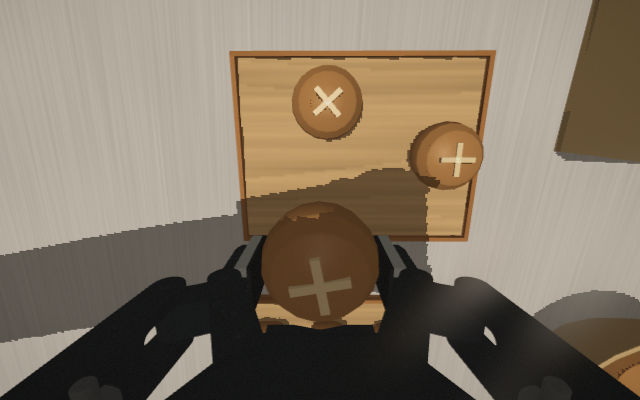

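The first round roll at (327,102) lies flat in the tray, and the held one has clearance. Lowering and releasing.

Call:
{"api": "apply_moves", "payload": {"rows": [-0.001,0.004,0.06,-0.004,-0.002,0,-0.001,0.004,0.12,-0.004,-0.002,0,-0.001,0.004,0.165,-0.004,-0.002,0,-0.001,0.004,0.185,-0.004,-0.002,0,-0.001,0.004,0.192,-0.004,-0.002,0,-0.001,0.004,0.192,-0.004,-0.002,0]}}

```text
t: 28.8
tool_pos: [0.6445, 0.1895, 0.0841]
tool_rot: [2.174, 2.266, 0.005]
contact_force: [-0.5, -0.2, -0.5]
opening: 0.0557
grip_force: 26.9
```

Call:
{"api": "apply_moves", "payload": {"rows": [0,0,0,0,0,0,0,0,0,0,0,0,0,0,0,0,0,0,0,0,0,0,0,0], "grip": 0.85}}

```text
t: 29.2
tool_pos: [0.6447, 0.1902, 0.0846]
tool_rot: [2.172, 2.267, 0.006]
contact_force: [0.6, -0.6, -0.2]
opening: 0.0726
grip_force: 0.0
```

Call:
{"api": "apply_moves", "payload": {"rows": [0,0,-0.04,0,0,0,0,0,-0.12,0,0,0,0,0,-0.2,0,0,0,0,-0.06,-0.28,0,0,0,0,-0.14,-0.35,0,0,0,0,-0.22,-0.4,0,0,0,0,-0.3,-0.4,0,0,0,0,-0.38,-0.4,0,0,0,0,-0.4,-0.4,0,0,0,0,-0.4,-0.4,0,0,0]}}

```text
t: 30.2
tool_pos: [0.401, 0.1797, 0.3237]
tool_rot: [2.171, 2.268, 0.008]
contact_force: [0.3, -0.0, -0.9]
opening: 0.0728
grip_force: 0.0
```

Run:
```python
from h import *
for n in("scene","side"):
    im,d=ctrl.get_image(n); cv2.imwrite(f"pics/{n}F.png",im); blobs(n,d,.016,.07,(.3,.8),(-.5,.5))
cv2.imwrite("pics/F.png",cv2.resize(cv2.imread("pics/sideF.png")[100:390,200:460],None,fx=2,fy=2,interpolation=3))
```

```text
scene px [241.  98.] n 322 rect c [ 543.9 -405.2] size [73.7 68.5] ang 73.2 ztop 40.0
scene px [310. 139.] n 408 rect c [ 441.7 -178.1] size [49.8 48.7] ang 37.2 ztop 62.5
scene px [244. 154.] n 633 rect c [ 612.3 -228.1] size [57.  87.4] ang 3.1 ztop 37.9
scene px [203. 173.] n 668 rect c [ 726.1 -220.4] size [55.9 86. ] ang 2.7 ztop 38.0
scene px [285. 216.] n 761 rect c [596.8  -7.2] size [ 40.2 117.8] ang 2.9 ztop 40.8
scene px [262. 228.] n 791 rect c [659.1  -4.9] size [ 40.8 119.5] ang 2.4 ztop 40.9
scene px [236. 241.] n 811 rect c [725.6  -2.5] size [ 40.2 117.3] ang 2.8 ztop 41.1
scene px [303. 297.] n 557 rect c [649.4 192.1] size [54.5 55.3] ang 87.6 ztop 47.9
scene px [322. 329.] n 608 rect c [645.9 272.1] size [54.6 55. ] ang 35.4 ztop 47.9
scene px [269. 336.] n 623 rect c [747.7 234.4] size [54.5 54.9] ang 46.6 ztop 48.1
side px [348. 151.] n 454 rect c [640.3 223.4] size [ 55.3 128.5] ang 2.3 ztop 47.1
side px [379. 150.] n 225 rect c [739.6 225.6] size [49.6 51.6] ang 40.1 ztop 47.2
side px [389. 199.] n 523 rect c [718.   -9.1] size [ 37.3 116.1] ang 2.8 ztop 40.1
side px [341. 202.] n 524 rect c [590.8 -11.9] size [ 40.6 117.5] ang 2.8 ztop 40.2
side px [364. 201.] n 517 rect c [651.6 -10.9] size [ 38.1 116. ] ang 3.0 ztop 40.6
side px [280. 249.] n 596 rect c [ 434.9 -184.5] size [49.4 48. ] ang 53.2 ztop 62.5
side px [410. 263.] n 901 rect c [ 719.1 -223.8] size [54.8 84.9] ang 2.6 ztop 37.1
side px [359. 267.] n 914 rect c [ 606.6 -230.7] size [56.4 84.4] ang 2.9 ztop 37.2
side px [337. 341.] n 707 rect c [ 537.7 -406.1] size [70.7 69.4] ang 77.0 ztop 40.2
```

View pics/F.png

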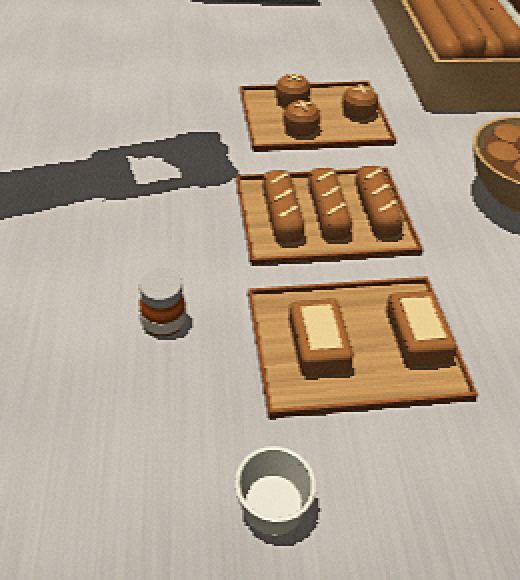

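The crop shows all five rolls flat in the right trays: round rolls at (293,88) and (302,118), finger rolls parallel at (285,207) and (330,205), and the flat roll at (322,338). The jar and cup have not moved.

```bash
python3 -c "
from station import ctrl
print(ctrl.finish_job())"
```

```text
the job is handed in; nothing more can be done
None
```

All five rolls lie flat inside the rims of their matching trays, the finger rolls parallel, the jar and cup untouched; handed in after about 30 s of the 120 s, with no verdict returned.

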